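# Put the check block away and take a wood-moisture reading on a sloping face

### The arm

A 6-joint arm with a two-finger parallel gripper is mounted at the origin on the work surface. World frame = base frame: x ahead of the robot, y to its left, z up, the work surface at z = 0. Lengths are in m, angles in rad, forces in N, time in s.
With the tool pointing down it reaches from about 0.35 to 1 m from the base axis. Payload 7.1 kg.
Tool frame: the origin (TCP) lies midway between the tips of the shut fingers; the grasp point (between the pads) lies hold_point_z behind it (hold_point_z is the distance from the TCP to the grasp point, in m); y points along the fingers, z is the direction in which the jaws open and shut, and the axes are right-handed (so a half turn about y gives the same grasp; the last joint's range is limited). The gripper opens to 85 mm and grips with 20 to 120 N. Pads are 22 mm wide; open, the fingers measure 114 mm over their backs; the gripper's body (76 mm by 85 mm) begins 54 mm behind the grasp point. The pads swing forward as they close: fully open they stand 13 mm farther back than shut.
Start: joints at [-1.32, 0.423, 1.63, -0, 1.089, -0.019], TCP at [0.167, -0.602, 0.231] pointing down, gripper open.
Joint ranges: [-3, 3], [-0.9, 2.11], [0.09, 2.58], [-1.31, 4.45], [0.11, 2.69], [-2.54, 2.54]. Speed limits (rad/s): [2.39, 2.39, 3.01, 3.14, 3.14, 3.14].

### API

Orientations are given as a 3x3 rotation matrix whose columns are the frame's x, y, z axes.
In Python, from station import get_state, snapshot, get_calibration, sign_off, search_frame, hold_point_z gives the robot as it stands.
- The arm moves only by the tool move_arm, never from a script. Its arguments are lists of equal length, an entry for each row: "claw": the gripper command: -1 is shut, 1 is fully open, values between are in proportion; "delta_pos": the shift along the world's x, y, z in cm, a list of three; "angular": the turn, a rotation vector about the world's x, y, z in degrees, a list of three. A call has 1 to 12 rows; each row is the pose to reach, as a shift and turn from the pose commanded when the call began; what a row does not reach only later rows make up. A row lasts 1/8 s, in which the tool goes at most 62.5 mm and 10.7 degrees, less where a joint would pass 70% of its speed; a pose out of reach is approached as far as the arm can. A call with a gripper value outside its range is refused whole. The fingers move at their own pace and stop on an object; "newtons" is the grip in N (left out, the last holds). Time passes only in rows, so rows that repeat a pose let the fingers close. It gives the time, the measured TCP pose, the force and the opening at its end, in the units of the state.
- get_state(): the state, without advancing time (a new reading comes with each control period).
- snapshot(name): name is "side" or "top" or "wrist"; returns (picture, depth): 420x560x3 uint8, red, green, blue; 420x560 float32, m along the optical axis (not along the pixel's ray), 0 where there is no reading.
- get_calibration(name): a dict with "camera_matrix" (3x3 intrinsics, pixels), "k1" (the pictures are not rectified: a ray, as slopes to the right and down, at radius r is drawn at 1 + k1 r^2 times it, then the intrinsics apply), "rvec" (rotation vector, rad) and "tvec" (3), from world to camera coordinates, as OpenCV has them; the wrist camera has in their place "mount" (4x4, takes a point from camera to tool coordinates, whose origin is the TCP and whose axes are the tool frame's). Camera axes: x right, y down, z forward; pixel columns grow to the right and rows downward; lengths in m; the calibration is good to about 2 mm. A picture is of the moment at which its call begins: read the wrist's pose just before it. get_calibration takes no time and is no camera call.
- sign_off(): hands the job in, once; it reports no verdict.
Trained networks look in the newest picture that a camera, given by its name, has taken for a name from the list of things; names that differ only in an ending like _2 or _b are one class to them, and where a whole thing is asked for, a point or a joint stands for the part that bears it (a point fixed in the world has none). Each returns a list of dicts, best first, with "p" (0 to 1); they miss things now and then, are a little off and sometimes report something else, mostly with a low value. They report only what shows in the picture. A call takes as long as a camera call. They do not tell look-alikes from the thing itself.
- search_frame(camera, target): "box" ([left, top, right, bottom] in pixels, round what is visible of it).
The state is a dict: "time_s": time; "joints": joint angles; "qd": joint speeds; "tau": joint torques, N m; "ee_pos": TCP position; "tcp_rot": TCP orientation; "ft_force": force on the tool from outside, world axes, zero at the start; "ft_torque": the same for the moment, N m; "finger_gap": finger opening in m.
Only numpy, scipy, OpenCV 4.12 (cv2) and the standard library are available. Lean on these libraries where they do the work, as an engineer would, in place of code of your own. Each camera call takes 0.05 s, during which the arm holds its last target.

### The job

Put the red check block back in the rack slot with the red label, right down, and let go of it. Then take the orange moisture probe out of its wooden holder and hold it square to the sloping face of the pine stand, tip on the white centre of the ringed mark, pressed gently so that its sprung brass nose goes about half-way in, never hard. Finish while still holding it pressed there, do not put it down, and leave the other blocks, the screwdriver and the mug where they are.

Things in the scene. Friction and masses are not known exactly. Their poses are not given: they have to be found in the camera images.
- red_block_center (a point): Centre of the red check block: a plastic block 36 x 36 mm and 44 mm tall, about 90 g, standing loose on the bench at the start; two small brass contacts on its top. z is up, x and y are square to its sides.
- slot_red_in (a point): Centre of the inner floor of the slot with the red label: a grey open-topped tray, inside 42 x 42 mm, walls 5 mm thick rising 12 mm above this floor, axes along the walls. Its red label bar, 22 x 52 mm and 10 mm tall, adjoins its -x side (nearer the robot). A block put home stands on this floor, its centre 22 mm above this point.
- rack: The low fixed wooden board, 96 x 246 mm, 12 mm thick, origin under its centre, that carries three like slots (red, yellow, blue labels, in any order) in a row along its y, 78 mm apart, inner floors 17 mm above the bench. The yellow slot holds its block; the red and the blue are empty.
- probe_grip (a point): Middle of the moisture probe's orange round grip, on its axis: grip 30 mm diameter, reaching 40 mm either way of this point, no side flats. z runs along the probe away from the tip. The nose's end is 97 mm from this point while not pushed. At the start the probe stands upright in the holder, the grip's lower end on the holder's top, this point 40 mm above it.
- probe_tip (a point): The end of the probe's brass nose (a pin 6 mm in diameter with a round end), on the probe's axis.
- nose (a joint): How far the sprung nose is pushed into the probe: 0 out, 0.010 m fully in; it takes 0.8 N for each mm (4 N half-way, 8 N at the stop).
- holder_top (a point): Centre of the top of the probe's holder: a fixed dark wooden block 64 x 64 mm, 62 mm tall, with an upright through hole 26 mm in diameter; the probe lifts straight out, its tip starting 57 mm below this top.
- face: The mark (white disc 14 mm in diameter in a black ring 24 mm in diameter) on the sloping face of the pine stand; origin at its centre on the surface, 57 mm above the bench. z is square to the face, out of it, 0.30 rad (17 degrees) from vertical, leaning to the face's low side, which is roughly towards the robot; x points up the slope, y is level along the face.
- stand: The fixed pine desk stand, foot 130 x 110 mm; origin at the centre of its foot on the bench, z up. It carries the sloping face, a board 130 x 110 mm that reaches from 69 mm below the mark to 61 mm above it along the slope and from -43 to +67 mm along y from the mark.
- red_block: The red check block; origin at the centre of its underside.
- probe: The loose moisture probe, 149 mm long, about 130 g: sprung brass nose standing out 12 mm, steel barrel 22 mm diameter and 45 mm long, orange grip 30 mm diameter and 80 mm long, black cap 25 mm diameter and 12 mm tall. Origin on its axis at the end of the nose when fully out, z along the probe away from the tip.
- yellow_block_center (a point): Centre of the yellow check block (same size as the red), home in its own slot: leave it.
- blue_block_center (a point): Centre of the blue check block (same size), on the bench at the far left: leave it there.
- screwdriver: A loose red-handled screwdriver on the bench, to be left.
- mug: A blue mug, 80 mm across, 90 mm tall, to be left.
Things that resemble listed ones, but are neither listed nor needed, are in the scene too. Leave any pink look-alike of the stand alone.

How it is judged:
On the way, in this order (a step that is already met when the one before it is completed fails the run):
1. the red block is right down in the red slot and let go, the probe still in its holder (horizontal distance between red_block_center and slot_red_in below 0.006 m and z of red_block_center in the frame of slot_red_in between 0.019 and 0.0255 m and angle between red_block_center's own z axis and vertical below 0.1 rad and contact force between the fingers and red_block below 0.05 N and distance of probe_grip from where it was at the start of the episode below 0.02 m), for 0.2 s.
2. the probe is out of its holder, held in the fingers (z of probe_tip in the frame of holder_top above 0.003 m and contact force between the fingers and probe above 2 N), for 0.1 s.
3. the probe is held on the mark, square to the face, nose part-way in (distance between probe_tip and face below 0.007 m and angle between the z axis of probe_grip and the z axis of face, either way round below 0.12 rad and value of joint nose between 0.002 and 0.0085 m and contact force between probe and stand between 1.2 and 8 N and contact force between the fingers and probe above 2 N), for 0.3 s.
At the end, for the whole second after the job is handed in: Red block let go in the red slot, within 6 mm and 0.1 rad, on its floor; probe held, at rest, tip within 7 mm of the mark's centre, axis within 0.12 rad of square to the face, nose in 2 to 8.5 mm, 1.2 to 8 N on the face, through the last second (all of step 3 and horizontal distance between red_block_center and slot_red_in below 0.006 m and z of red_block_center in the frame of slot_red_in between 0.019 and 0.0255 m and angle between red_block_center's own z axis and vertical below 0.1 rad and contact force between the fingers and red_block below 0.05 N and velocity of joint nose below 0.01 m/s and linear speed of probe below 0.02 m/s); the arm keeps its last pose, push and grip.
It fails at once if the probe is pressed hard on the stand (over 15 N) (contact force between probe and stand above 15 N).
It fails at once if another block, the screwdriver or the mug is shifted by more than 20 mm (distance of any of yellow_block_center, blue_block_center, screwdriver, mug from where it was at the start of the episode above 0.02 m).
It also fails if it takes over 53 s, if anything falls off the work surface, if the arm or the gripper's body presses on something with over 40 N, if the wrist force passes 120 N, or if a joint passes its speed limit or range.

## Working session

There is one attempt and no reset: what is moved stays moved. The work goes in short steps, Python scripts to look and compute and a tool call to move; the robot and the scene stay as the last step left them, time stands still between calls to the robot, and variables do not carry over. Pictures are saved under pics/ and viewed, and the job is handed in when it is done.

Besides the shell and the picture viewer there is one more tool, called after ">>>" in YAML: its name, and indented under it one key for each argument. move_arm: Moves the arm, as the interface text tells. Its arguments: {"type":"object","properties":{"claw":{"type":"array","items":{"type":"number"}},"delta_pos":{"type":"array","items":{"type":"array","items":{"type":"number"}}},"angular":{"type":"array","items":{"type":"array","items":{"type":"number"}}},"newtons":{"type":"number"}},"required":["claw","delta_pos","angular"]}

```bash
ls; mkdir -p pics; cat > h.py <<'E'
import numpy as np, cv2
from station import *
def pose(cam,st=None):
    c=get_calibration(cam)
    if 'mount' in c:
        st=st or get_state(); T=np.eye(4);T[:3,:3]=st['tcp_rot'];T[:3,3]=st['ee_pos'];return T@np.array(c['mount']),c
    R=cv2.Rodrigues(np.array(c['rvec'],float))[0];T=np.eye(4);T[:3,:3]=R.T;T[:3,3]=-R.T@np.array(c['tvec'],float).ravel();return T,c
def cloud(cam,name=None):
    T,c=pose(cam); im,d=snapshot(cam)
    K=np.array(c['camera_matrix'],float)
    v,u=np.mgrid[0:420,0:560]
    p=cv2.undistortPoints(np.stack([u,v],-1).reshape(-1,1,2).astype(np.float64),K,np.array([c['k1'],0,0,0.])).reshape(420,560,2)
    X=np.concatenate([p,np.ones((420,560,1))],-1)*d[...,None]
    W=X@T[:3,:3].T+T[:3,3]; W[d==0]=np.nan
    if name:
        cv2.imwrite(f'pics/{name}.png',im[...,::-1]); np.savez(f'pics/{name}.npz',im=im,W=W,d=d,T=T)
    return im,W,T
E
python3 - <<'E'
from h import *
s=get_state();print(s['time_s'],s['ee_pos'],s['tcp_rot'],s['finger_gap'],hold_point_z)
for n in ['side','top','wrist']:
    cloud(n,n+'0'); print(n,pose(n)[0][:3,3],pose(n)[0][:3,2])
    for t in ['red_block','probe','stand','rack','face','screwdriver','mug']:
        try: print(t,[(np.round(x['box']),round(x['p'],2)) for x in search_frame(n,t)[:3]])
        except Exception as e: print(t,e)
print(get_state()['time_s'])
E
```

```text
pics
0.0 [ 0.16645562 -0.60184617  0.23052145] [[-9.63824909e-01 -4.06667783e-04  2.66535888e-01]
 [-2.66536198e-01  1.50688023e-03 -9.63823731e-01]
 [-9.68159960e-06 -9.99998782e-01 -1.56076038e-03]] 0.08547042361251611 0.0187
side [0.2780707  0.72421812 0.9899257 ] [ 0.20519242 -0.63920951 -0.74115266]
red_block [(array([288., 228., 307., 258.]), 0.88)]
probe [(array([298., 128., 313., 160.]), 0.72)]
stand [(array([201., 175., 269., 242.]), 0.94), (array([269.,  96., 324., 147.]), 0.92), (array([347., 140., 406., 204.]), 0.69)]
rack [(array([193., 284., 271., 403.]), 0.69)]
face [(array([199., 177., 266., 234.]), 0.97), (array([344., 139., 405., 196.]), 0.92), (array([263.,  93., 320., 140.]), 0.91)]
screwdriver [(array([217., 129., 265., 170.]), 0.75), (array([201., 174., 267., 233.]), 0.15)]
mug [(array([119., 301., 162., 366.]), 0.56), (array([141., 276., 165., 302.]), 0.5)]
top [ 0.35104865 -0.04104962  1.38564084] [ 0.13573598  0.01737509 -0.99059268]
red_block [(array([290., 226., 306., 246.]), 0.53)]
probe [(array([394., 196., 416., 217.]), 0.48)]
stand [(array([431., 148., 493., 208.]), 0.82), (array([377., 252., 444., 321.]), 0.74), (array([294., 128., 346., 198.]), 0.71)]
rack [(array([144., 195., 242., 238.]), 0.74)]
face [(array([294., 130., 344., 188.]), 0.85), (array([435., 149., 490., 208.]), 0.77), (array([380., 253., 443., 315.]), 0.68)]
screwdriver [(array([384., 111., 425., 171.]), 0.79)]
mug [(array([144., 122., 188., 160.]), 0.95)]
wrist [ 0.23294982 -0.58394262  0.37363343] [-0.26290434 -0.07314626 -0.96204518]
red_block []
probe []
stand [(array([ 1.,  2., 80., 47.]), 0.74)]
rack []
face [(array([ 0.,  0., 52., 39.]), 0.56)]
screwdriver []
mug []
1.2
```

View pics/side0.png

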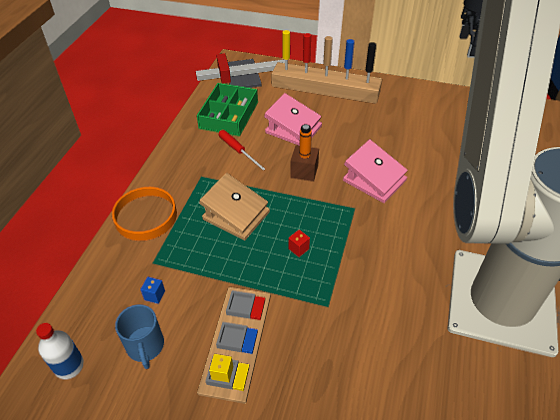

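View pics/top0.png

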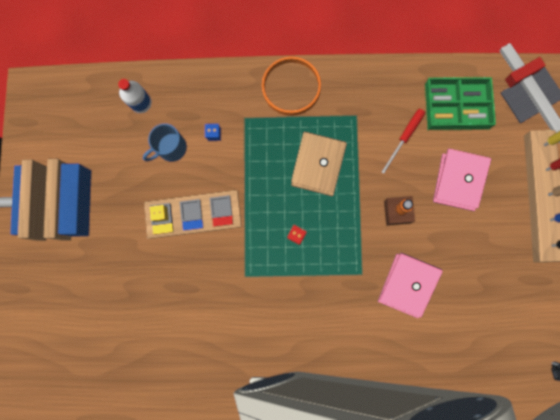

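Both views agree on where things are. In the side view the red block is at (298,242), the red slot at (243,303), the probe in its holder at (305,150), and the pine stand's mark at (236,197). The two other stands are pink decoys. Next I measure these positions.

```bash
cat > m.py <<'E'
from h import *
def rect(P):
    r=cv2.minAreaRect((P[:,:2]*1000).astype(np.float32)); return np.round(r[0],1),np.round(r[1],1),round(r[2],1)
for n in ['side0','top0']:
    z=np.load(f'pics/{n}.npz');im=z['im'].astype(int);W=z['W'];hsv=cv2.cvtColor(z['im'],cv2.COLOR_RGB2HSV).astype(int)
    H,S,V=hsv[...,0],hsv[...,1],hsv[...,2]; Z=W[...,2]
    def box(b):
        m=np.zeros((420,560),bool);m[b[1]:b[3],b[0]:b[2]]=1;return m
    B={'side0':dict(blk=(283,224,312,262),rack=(190,280,275,408),stand=(195,170,275,245),hold=(285,118,325,185)),
       'top0':dict(blk=(284,220,312,250),rack=(138,186,246,243),stand=(286,126,352,202),hold=(380,190,422,230))}[n]
    red=((H<8)|(H>172))&(S>150)&(V>80)
    m=box(B['blk'])&red; print(n,'blk z',np.round(np.nanpercentile(Z[m],[5,50,95]),4))
    t=m&(Z>0.04); print(' top',t.sum(),rect(W[t]),np.nanmean(W[t],0).round(4)); print(' all',rect(W[m&(Z>.006)]))
    for nm,hm in [('red',red),('blue',(H>100)&(H<125)&(S>140)),('yel',(H>22)&(H<34)&(S>150))]:
        t=box(B['rack'])&hm&(Z>0.016); print(' label',nm,t.sum(),rect(W[t]),np.nanmedian(Z[t]))
    t=box(B['rack'])&(Z>0.006)&(Z<.06); print(' rack',rect(W[t]))
    t=box(B['rack'])&(S<60)&(Z>.006)&(Z<.04)
    nl,lab,st,ce=cv2.connectedComponentsWithStats(t.astype(np.uint8))
    for i in range(1,nl):
        if st[i,4]>60: print(' grey',st[i],rect(W[lab==i]),np.nanmedian(Z[lab==i]))
    w=box(B['stand'])&(S<60)&(V>150)&(Z>.03); print(' white',w.sum(),np.nanmean(W[w],0).round(4),np.argwhere(w).mean(0))
    t=box(B['stand'])&(V<60)&(Z>.03); print(' black',t.sum(),np.nanmean(W[t],0).round(4))
    c=np.nanmean(W[w],0); t=(np.linalg.norm(W-c,axis=-1)<.035)&box(B['stand'])
    P=W[t]; u,s,vt=np.linalg.svd(P-P.mean(0)); nn=vt[2]*np.sign(vt[2,2]); print(' normal',nn.round(3),'ang',np.arccos(nn[2]).round(3),'az',np.arctan2(nn[1],nn[0]).round(3),'res',((P-P.mean(0))@nn).std())
    t=box(B['stand'])&(Z>.02)&(abs((W-c)@nn)<.005)&(S>50); print(' board',rect(W[t]))
    h=box(B['hold'])&(Z>.05)&(Z<.072)&~((H<20)&(S>190)&(V>150)); print(' holder',h.sum(),rect(W[h]),np.nanmedian(Z[h]))
    o=box(B['hold'])&(H>4)&(H<20)&(S>190)&(V>120)&(Z>.07); print(' grip',o.sum(),np.nanmean(W[o],0).round(4),rect(W[o]),np.nanpercentile(Z[o],[2,98]))
    o=box(B['hold'])&(Z>.146); print(' cap',o.sum(),np.nanmean(W[o],0).round(4),rect(W[o]) if o.sum() else 0)
E
python3 m.py
```

```text
side0 blk z [0.0057 0.0383 0.0463]
 top 185 (array([462.7, -14.3]), array([38.2, 37.9]), 60.6) [ 0.4624 -0.0128  0.0438]
 all (array([457.7, -23.3]), array([61.1, 37.9]), 61.2)
 label red 236 (array([502.5, 173.3]), array([22.1, 53.3]), 5.7) 0.023199795398238687
 label blue 260 (array([494.4, 251.8]), array([22.4, 52.2]), 6.1) 0.022844774243060917
 label yel 827 (array([509.1, 331.3]), array([69.6, 53.2]), 3.8) 0.04230764733700243
 rack (array([542.2, 251. ]), array([179.5, 275.7]), 16.1)
 grey [226 291  29  27 598] (array([539.3, 178.1]), array([52.2, 54.8]), 6.5) 0.020679530176974936
 grey [216 322  33  31 679] (array([529.8, 255.6]), array([55. , 54.7]), 6.2) 0.0205922660193536
 grey [206 360  32  29 255] (array([523.5, 332.9]), array([53. , 54.6]), 6.4) 0.028282771090379244
 white 22 [ 0.6419 -0.0874  0.0583] [195.90909091 235.90909091]
 black 31 [ 0.6248 -0.0789  0.0503]
 normal [-0.289  0.082  0.954] ang 0.305 az 2.864 res 0.002053032514099629
 board (array([641.8, -72.5]), array([114.2, 126.5]), 74.2)
 holder 484 (array([ 541.3, -331.7]), array([ 78.5, 210.5]), 20.9) 0.0607592
[... 937 characters left out ...]
524.8, 330.9]), array([50. , 49.9]), 5.5) 0.027819455071961707
 white 29 [ 0.644  -0.0861  0.0594] [161.75862069 323.24137931]
 black 0 [nan nan nan]
 normal [-0.288  0.074  0.955] ang 0.302 az 2.89 res 0.0028096622076122253
 board (array([643.8, -73.7]), array([110.1, 125.6]), 74.5)
 holder 483 (array([ 519.4, -275.2]), array([64.7, 65.8]), 3.1) 0.06323134856527912
 grip 37 [ 0.5142 -0.2628  0.1163] (array([ 515.1, -263.5]), array([21.3,  5.2]), 22.3) [0.09081201 0.14629938]
 cap 101 [ 0.519  -0.2744  0.1545] (array([ 520.1, -274.5]), array([25.9, 24.7]), 74.1)m.py:22: RuntimeWarning: Mean of empty slice
  t=box(B['stand'])&(V<60)&(Z>.03); print(' black',t.sum(),np.nanmean(W[t],0).round(4))
```

>>> move_arm:
  claw: [1,1,1,1,1,1,1,1,1,1,1,1]
  delta_pos:
    - [2.5,4.9,0]
    - [7.4,14.7,-1]
    - [12.4,24.5,-2]
    - [17.3,34.2,-3]
    - [22.3,44,-4]
    - [26,51.4,-4]
    - [28.5,56.2,-4]
    - [29.7,58.7,-4]
    - [29.7,58.7,-4]
    - [29.7,58.7,-4]
    - [29.7,58.7,-4]
    - [29.7,58.7,-4]
  angular:
    - [0,0,5]
    - [0,0,12]
    - [0,0,20]
    - [0,0,28]
    - [0,0,36]
    - [0,0,42]
    - [0,0,44.9]
    - [0,0,44.9]
    - [0,0,44.9]
    - [0,0,44.9]
    - [0,0,44.9]
    - [0,0,44.9]
  newtons: 40

```text
time_s: 2.7
ee_pos: [0.4648, -0.0131, 0.1914]
tcp_rot: [[-0.491, 0.001, 0.871], [-0.871, 0.0, -0.491], [-0.001, -1.0, 0.001]]
ft_force: [-1.3, -0.8, -0.2]
finger_gap: 0.0855
```

```bash
python3 - <<'E'
from h import *
s=get_state();print(s['time_s'],s['ee_pos'],s['tcp_rot'],s['joints'])
im,W,T=cloud('wrist','w1')
E
```

```text
2.7 [ 0.46479869 -0.01312885  0.19140412] [[-4.90928378e-01  8.61473637e-04  8.71199510e-01]
 [-8.71199754e-01  1.61180613e-04 -4.90928675e-01]
 [-5.63342582e-04 -9.99999616e-01  6.71387483e-04]] [-5.39681896e-02  2.46319779e-01  2.00733190e+00  2.67551317e-04
  8.87089466e-01  4.59018237e-01]
```

View pics/w1.png

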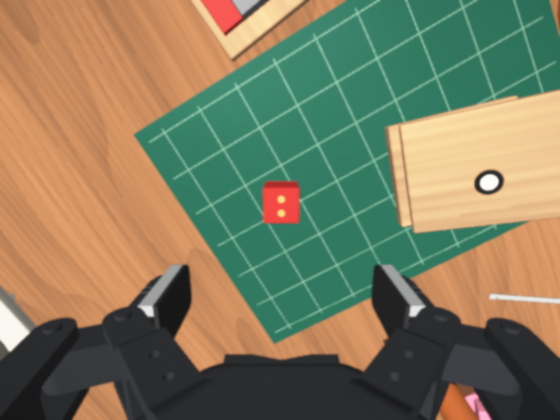

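The wrist view shows the red block at (281,203), square to and centred between the fingers. The mark is visible at (489,182).

```bash
python3 - <<'E'
from h import *
z=np.load('pics/w1.npz');W=z['W'];hsv=cv2.cvtColor(z['im'],cv2.COLOR_RGB2HSV).astype(int);H,S,V=[hsv[...,i] for i in range(3)];Z=W[...,2]
red=((H<8)|(H>172))&(S>150)&(V>80)
def rect(P):
    r=cv2.minAreaRect((P[:,:2]*1000).astype(np.float32)); return np.round(r[0],1),np.round(r[1],1),round(r[2],1)
m=np.zeros_like(red);m[175:230,255:308]=1
t=m&red&(Z>.04)&(V>150);print(rect(W[t]),np.nanmean(W[t],0),np.nanmean(W[m&(Z>.04)],0))
m[:]=0;m[165:200,470:508]=1
w=m&(S<60)&(V>170);b=m&(V<70);print('white',np.nanmean(W[w],0),'black',np.nanmean(W[b],0),w.sum(),b.sum())
m[:]=0;m[135:215,425:550]=1
P=W[m];P=P[~np.isnan(P[:,0])];u,s,vt=np.linalg.svd(P-P.mean(0),full_matrices=False);n=vt[2]*np.sign(vt[2,2]);print(n,np.arccos(n[2]),np.arctan2(n[1],n[0]))
E
```

```text
(array([462.8, -15.3]), array([35.5, 34.5]), 61.1) [ 0.46345002 -0.01480555  0.04361026] [ 0.46379788 -0.01513162  0.04365041]
white [ 0.64149578 -0.08705079  0.05751251] black [ 0.64142254 -0.08660071  0.05716167] 230 152
[-0.28357602  0.08260198  0.95538555] 0.2998339304600408 2.858148565512497
```

>>> move_arm:
  claw: [1,1,1,1,1]
  delta_pos:
    - [0,0,-5]
    - [0,0,-10]
    - [0,0,-13]
    - [0,0,-13]
    - [0,0,-13]
  angular:
    - [0,0,0]
    - [0,0,0]
    - [0,0,0]
    - [0,0,0]
    - [0,0,0]

```text
time_s: 3.38
ee_pos: [0.4641, -0.0161, 0.0623]
tcp_rot: [[-0.496, 0.001, 0.869], [-0.869, -0.0, -0.496], [-0.0, -1.0, 0.001]]
ft_force: [0.5, 0.2, 0.2]
finger_gap: 0.0854
```

>>> move_arm:
  claw: [1,1,1,-1,-1,-1,-1,-1,-1]
  delta_pos:
    - [0,0.1,-3]
    - [0,0.1,-4.6]
    - [0,0.1,-4.6]
    - [0,0.1,-4.6]
    - [0,0.1,-4.6]
    - [0,0.1,-4.6]
    - [0,0.1,-4.6]
    - [0,0.1,-4.6]
    - [0,0.1,-4.6]
  angular:
    - [0,0,0]
    - [0,0,0]
    - [0,0,0]
    - [0,0,0]
    - [0,0,0]
    - [0,0,0]
    - [0,0,0]
    - [0,0,0]
    - [0,0,0]
  newtons: 40

```text
time_s: 4.5
ee_pos: [0.4641, -0.0144, 0.016]
tcp_rot: [[-0.494, 0.001, 0.869], [-0.869, -0.0, -0.494], [-0.0, -1.0, 0.001]]
ft_force: [-0.9, -0.3, 6.7]
finger_gap: 0.0356
```

>>> move_arm:
  claw: [-1,-1,-1,-1,-1,-1,-1,-1,-1]
  delta_pos:
    - [0,0,3]
    - [0,0,7]
    - [1.5,4,9]
    - [3.5,9,9]
    - [5.5,14,9]
    - [7,17.5,9]
    - [7.6,19.2,9]
    - [7.6,19.2,9]
    - [7.6,19.2,9]
  angular:
    - [0,0,0]
    - [0,0,0]
    - [0,0,8]
    - [0,0,18]
    - [0,0,27]
    - [0,0,35.5]
    - [0,0,35.5]
    - [0,0,35.5]
    - [0,0,35.5]

```text
time_s: 5.62
ee_pos: [0.5386, 0.1764, 0.105]
tcp_rot: [[0.1, -0.001, 0.995], [-0.995, -0.001, 0.1], [0.001, -1.0, -0.002]]
ft_force: [0.3, 0.5, -1.1]
finger_gap: 0.0354
```

```bash
python3 - <<'E'
from h import *
s=get_state();print(s['time_s'],s['ee_pos'],s['tcp_rot'],s['finger_gap'])
im,W,T=cloud('wrist','w2');cloud('top','t2');cloud('side','s2')
E
```

```text
5.625 [0.53864713 0.17643218 0.10503131] [[ 1.00184847e-01 -1.46274108e-03  9.94967767e-01]
 [-9.94968712e-01 -6.59045717e-04  1.00183973e-01]
 [ 5.09186031e-04 -9.99998713e-01 -1.52140801e-03]] 0.035448706739879064
```

View pics/w2.png

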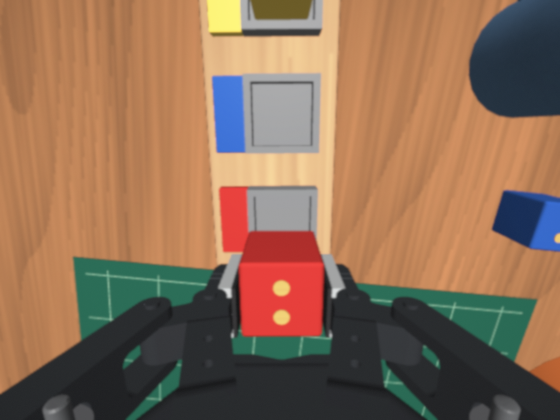

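View pics/s2.png

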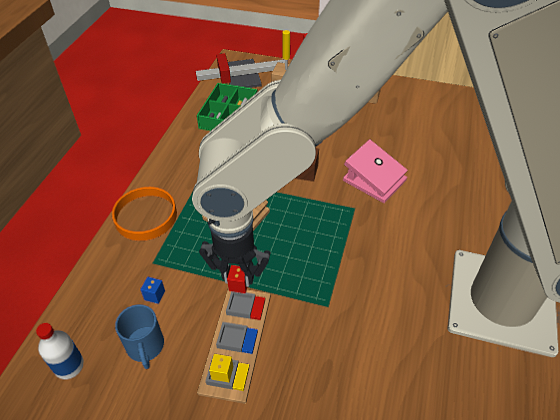

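The wrist view shows the block held square between the pads at (281,290). The red slot is just beyond it at (283,215), the blue tray at (282,113), and the mug is well clear. I'll compare block and slot within this one picture.

```bash
python3 - <<'E'
from h import *
z=np.load('pics/w2.npz');W=z['W'];hsv=cv2.cvtColor(z['im'],cv2.COLOR_RGB2HSV).astype(int);H,S,V=[hsv[...,i] for i in range(3)];Z=W[...,2]
def rect(t):
    r=cv2.minAreaRect((W[t][:,:2]*1000).astype(np.float32)); return t.sum(),np.round(r[0],1),np.round(r[1],1),round(r[2],1),np.nanmedian(Z[t]).round(4)
def B(l,t,r,b):
    m=np.zeros((420,560),bool);m[t:b,l:r]=1;return m&~np.isnan(Z)
red=((H<8)|(H>172))&(S>150)
k=cv2.morphologyEx
def op(m): return k(m.astype(np.uint8),cv2.MORPH_OPEN,np.ones((3,3)))>0
print('block top',rect(op(B(225,255,340,345)&red&(Z>.1255)&(V>170))))
print('blue tray',rect(op(B(235,68,328,158)&(S<60)&(Z>.01)&(Z<.035))))
print('blue label',rect(op(B(205,68,250,158)&(H>100)&(H<125)&(S>140)&(Z>.014))))
print('red tray',rect(op(B(235,180,328,232)&(S<60)&(Z>.01)&(Z<.035))))
print('red label',rect(op(B(212,180,250,260)&red&(Z>.014)&(Z<.04))))
print('floor blue',rect(op(B(255,85,310,147)&(S<60)&(Z>.01)&(Z<.0185))))
for nm in ['t2']:
    pass
E
```

```text
block top (np.int64(5911), array([538.3, 175.2]), array([34.8, 36.5]), 6.0, np.float64(0.1326))
blue tray (np.int64(6023), array([529.5, 256. ]), array([54.1, 53.5]), 5.8, np.float64(0.0174))
blue label (np.int64(2038), array([493.6, 250.9]), array([19.6, 50. ]), 6.2, np.float64(0.0216))
red tray (np.int64(3065), array([538.2, 185.5]), array([51.3, 36.2]), 5.9, np.float64(0.0173))
red label (np.int64(1628), array([501.5, 173.7]), array([20.5, 51.8]), 5.2, np.float64(0.0217))
floor blue (np.int64(3275), array([530.7, 254.6]), array([40. , 41.1]), 6.7, np.float64(0.0167))
```

>>> move_arm:
  claw: [-1,-1,-1,-1,-1,-1]
  delta_pos:
    - [0,0.2,-2]
    - [0,0.2,-5]
    - [0,0.2,-5.5]
    - [0,0.2,-6.1]
    - [0,0.2,-6.7]
    - [0,0.2,-6.7]
  angular:
    - [0,0,0]
    - [0,0,0]
    - [0,0,0]
    - [0,0,0]
    - [0,0,0]
    - [0,0,0]

```text
time_s: 6.52
ee_pos: [0.5397, 0.1796, 0.0385]
tcp_rot: [[0.102, 0.0, 0.995], [-0.995, 0.0, 0.102], [-0.0, -1.0, 0.0]]
ft_force: [-0.1, -0.0, -2.2]
finger_gap: 0.0353
```

>>> move_arm:
  claw: [-1,-1,-1]
  delta_pos:
    - [0,0,-0.3]
    - [0,0,-0.5]
    - [0,0,-0.5]
  angular:
    - [0,0,0]
    - [0,0,0]
    - [0,0,0]

```text
time_s: 6.9
ee_pos: [0.5395, 0.1797, 0.0333]
tcp_rot: [[0.102, -0.0, 0.995], [-0.995, -0.0, 0.102], [0.0, -1.0, -0.0]]
ft_force: [0.1, -0.2, -1.6]
finger_gap: 0.0354
```

>>> move_arm:
  claw: [0.2,1,1,1,1,1,1,1]
  delta_pos:
    - [0,0,0]
    - [0,0,0]
    - [0,0,0]
    - [0,0,0]
    - [0,0,2]
    - [0,0,7]
    - [0,-4,13]
    - [0,-4,13]
  angular:
    - [0,0,0]
    - [0,0,0]
    - [0,0,0]
    - [0,0,0]
    - [0,0,0]
    - [0,0,0]
    - [0,0,0]
    - [0,0,0]

```text
time_s: 7.9
ee_pos: [0.5419, 0.1389, 0.1682]
tcp_rot: [[0.101, 0.007, 0.995], [-0.995, 0.002, 0.101], [-0.001, -1.0, 0.008]]
ft_force: [-0.1, 0.9, -0.1]
finger_gap: 0.0852
```

```bash
python3 - <<'E'
from h import *
s=get_state();print(s['time_s'],s['ee_pos'],s['tcp_rot'],s['finger_gap'],s['joints'])
cloud('wrist','w3')
z=np.load('pics/w3.npz');W=z['W'];hsv=cv2.cvtColor(z['im'],cv2.COLOR_RGB2HSV).astype(int);H,S,V=[hsv[...,i] for i in range(3)];Z=W[...,2]
red=((H<8)|(H>172))&(S>150)
t=red&(Z>.05)&(Z<.075);r=cv2.minAreaRect((W[t][:,:2]*1000).astype(np.float32));print(t.sum(),r,np.nanmedian(Z[t]))
E
```

```text
7.9 [0.54189378 0.13892034 0.16824242] [[ 1.00814460e-01  7.43117991e-03  9.94877491e-01]
 [-9.94904958e-01  1.51065448e-03  1.00805960e-01]
 [-7.53808917e-04 -9.99971247e-01  7.54561356e-03]] 0.08523448449279993 [ 2.29801924e-01  4.07561722e-01  1.82806891e+00 -2.83473585e-04
  8.98382035e-01  1.28994450e-01]
1664 ((539.0764770507812, 178.70257568359375), (34.64012145996094, 34.691314697265625), 5.887204647064209) 0.06064764404053989
```

View pics/w3.png

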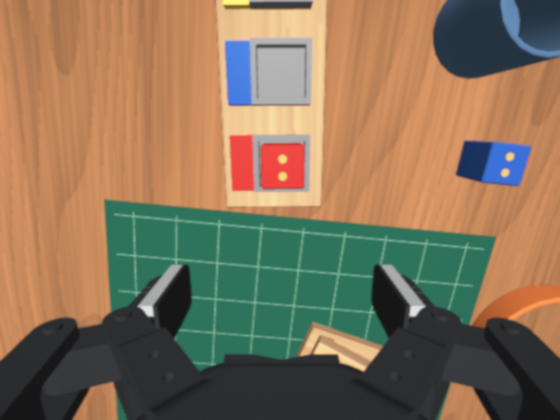

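The red block is home at (282,166), its top at z = 0.0606, level and let go. Next is the probe.

>>> move_arm:
  claw: [1,1,1,1,1,1,1,1,1,1,1]
  delta_pos:
    - [0,-4,2]
    - [-0.3,-9,4]
    - [-0.6,-15,4.5]
    - [-1,-21,4.5]
    - [-1.4,-27,4.5]
    - [-1.8,-33,4.5]
    - [-2,-38,4.5]
    - [-2.2,-40.5,4.5]
    - [-2.2,-41.3,4.5]
    - [-2.2,-41.3,4.5]
    - [-2.2,-41.3,4.5]
  angular:
    - [0,0,-2]
    - [0,0,-6]
    - [0,0,-10]
    - [0,0,-15]
    - [0,0,-20]
    - [0,0,-25]
    - [0,0,-28]
    - [0,0,-30]
    - [0,0,-30]
    - [0,0,-30]
    - [0,0,-30]

```text
time_s: 9.32
ee_pos: [0.5176, -0.272, 0.208]
tcp_rot: [[-0.407, -0.001, 0.913], [-0.913, 0.001, -0.407], [-0.0, -1.0, -0.001]]
ft_force: [-0.1, -0.3, -0.2]
finger_gap: 0.0855
```

```bash
python3 - <<'E'
from h import *
s=get_state();print(s['time_s'],s['ee_pos'],s['tcp_rot'],s['finger_gap'],s['joints'])
cloud('wrist','w4')
z=np.load('pics/w4.npz');W=z['W'];Z=W[...,2]
m=np.linalg.norm(W[...,:2]-[.519,-.274],axis=-1)<.025
t=m&(Z>.148)&(Z<.162);print(np.nanmedian(Z[t]),cv2.minAreaRect((W[t][:,:2]*1000).astype(np.float32)),np.argwhere(t).mean(0))
E
```

```text
9.325 [ 0.51763868 -0.27199983  0.20801473] [[-4.07494702e-01 -6.92908761e-04  9.13207308e-01]
 [-9.13207523e-01  6.33839986e-04 -4.07494317e-01]
 [-2.96470925e-04 -9.99999559e-01 -8.91055930e-04]] 0.08550243487361528 [-5.04274971e-01  3.92820937e-01  1.73895304e+00  2.59847408e-04
  1.01073160e+00 -8.47042534e-02]
0.15379383090365606 ((518.070556640625, -274.5184020996094), (23.979772567749023, 23.931936264038086), 8.169380187988281) [235.79453441 283.60526316]
```

View pics/w4.png

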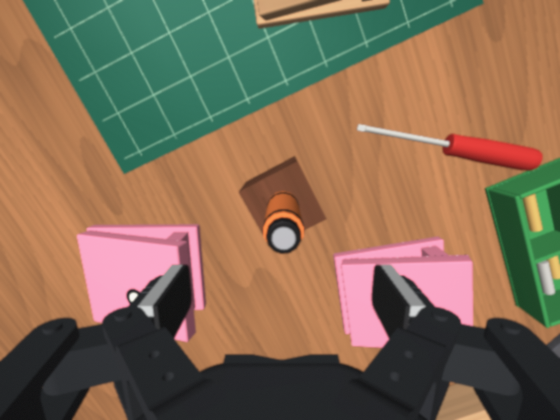

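The wrist view shows the probe cap at (284,237), centred between the open fingers. The screwdriver and both pink stands are clear. I'll descend and grip.

>>> move_arm:
  claw: [1,1,1,1,1,0,-1,-1,-1,-1,-1]
  delta_pos:
    - [0.1,-0.2,-2]
    - [0.1,-0.2,-6]
    - [0.1,-0.2,-10]
    - [0.1,-0.2,-11.4]
    - [0.1,-0.2,-11.4]
    - [0.1,-0.2,-11.4]
    - [0.1,-0.2,-11.4]
    - [0.1,-0.2,-11.4]
    - [0.1,-0.2,-11.4]
    - [0.1,-0.2,-11.4]
    - [0.1,-0.2,-11.4]
  angular:
    - [0,0,0]
    - [0,0,0]
    - [0,0,0]
    - [0,0,0]
    - [0,0,0]
    - [0,0,0]
    - [0,0,0]
    - [0,0,0]
    - [0,0,0]
    - [0,0,0]
    - [0,0,0]
  newtons: 60

```text
time_s: 10.75
ee_pos: [0.519, -0.2757, 0.0953]
tcp_rot: [[-0.409, 0.001, 0.913], [-0.913, -0.001, -0.409], [0.0, -1.0, 0.001]]
ft_force: [-1.0, 0.7, 7.8]
finger_gap: 0.0291
```

>>> move_arm:
  claw: [-1,-1,-1,-1,-1,-1,-1]
  delta_pos:
    - [0,0,1]
    - [0,0,3]
    - [0,0,6]
    - [0,0,9]
    - [0,0,12]
    - [0,0,13]
    - [0,0,13]
  angular:
    - [0,0,0]
    - [0,0,0]
    - [0,0,0]
    - [0,0,0]
    - [0,0,0]
    - [0,0,0]
    - [0,0,0]

```text
time_s: 11.62
ee_pos: [0.5187, -0.2754, 0.2246]
tcp_rot: [[-0.409, 0.001, 0.913], [-0.913, -0.0, -0.409], [0.0, -1.0, 0.001]]
ft_force: [0.2, 0.0, -0.6]
finger_gap: 0.0284
```

```bash
python3 - <<'E'
from h import *
s=get_state();print(s['time_s'],s['ee_pos'],s['tcp_rot'],s['finger_gap'],s['ft_force'])
for n in ['side','wrist']: cloud(n,n[0]+'5')
E
```

```text
11.625 [ 0.51866836 -0.2754121   0.2246273 ] [[-4.09043875e-01  8.03338124e-04  9.12514363e-01]
 [-9.12514714e-01 -4.40435015e-04 -4.09043644e-01]
 [ 7.33029235e-05 -9.99999580e-01  9.13215104e-04]] 0.02843462411920397 [ 0.22979607  0.01891093 -0.63036008]
```

View pics/s5.png

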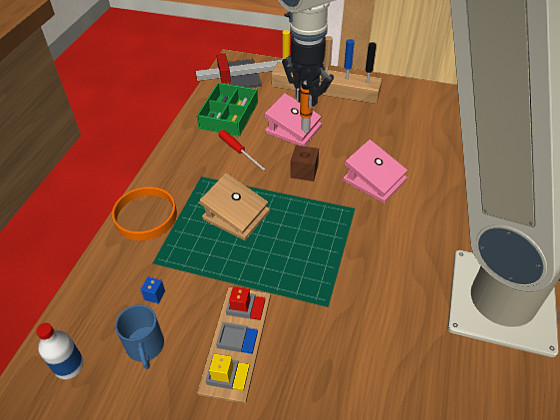

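View pics/w5.png

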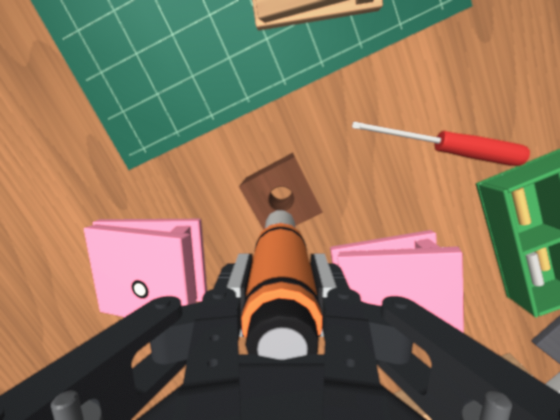

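The probe is out of the holder and held. The side view has it at (306,110), with the red block still home at (240,300). Before tilting I'll check the probe's axis in the tool.

```bash
cat > ax.py <<'E'
import sys
from h import *
from scipy.optimize import least_squares
# probe profile along axis s from tip: radius
def fit(names,ee,R):
    for nm in names:
        z=np.load(f'pics/{nm}.npz');W=z['W'];hsv=cv2.cvtColor(z['im'],cv2.COLOR_RGB2HSV).astype(int);H,S,V=[hsv[...,i] for i in range(3)]
        P=(W-ee)@R  # tool coords; y along fingers
        ax=np.hypot(P[...,0],P[...,2])
        o=(H>3)&(H<20)&(S>170)&(V>70)&(ax<.03)&(P[...,1]>-.07)&(P[...,1]<.06)
        b=(S<70)&(ax<.025)&(P[...,1]>.038)&(P[...,1]<.078)
        cap=(ax<.02)&(P[...,1]<-.05)&(P[...,1]>-.075)
        print(nm,'orange',o.sum(),'barrel',b.sum(),'cap top',cap.sum(),'y range',np.nanpercentile(P[o][:,1],[1,99]).round(4))
        A=P[o];Bq=P[b]
        def f(q):
            def res(Q,r):
                c=np.stack([q[0]+q[2]*Q[:,1],q[1]+q[3]*Q[:,1]],-1); return np.hypot(Q[:,0]-c[:,0],Q[:,2]-c[:,1])-r
            return np.concatenate([res(A,.015),res(Bq,.011)])
        s=least_squares(f,[0,0,0,0],loss='soft_l1',f_scale=.001)
        print('  offset x,z',s.x[:2].round(4),'slope x,z',s.x[2:].round(4),'rms',np.sqrt((s.fun**2).mean()).round(4),'tip(.0903):',(s.x[:2]+s.x[2:]*.0903).round(4))
        q=P[(V<60)&(ax<.02)&(P[...,1]<-.03)&(P[...,1]>-.08)]
        Pt=P[(ax<.009)&(P[...,1]<-.04)&(P[...,1]>-.08)]
        if len(Pt): print('  top face y',np.nanmedian(Pt[:,1]))
if __name__=='__main__':
    s=get_state(); fit(sys.argv[1:],np.array(s['ee_pos']),np.array(s['tcp_rot']))
E
python3 ax.py s5 w5
```

```text
s5 orange 263 barrel 96 cap top 87 y range [-0.0529  0.029 ]
  offset x,z [-0.0001  0.    ] slope x,z [-0.0083 -0.0007] rms 0.0018 tip(.0903): [-0.0009 -0.    ]
  top face y -0.06131592426259322
w5 orange 3713 barrel 297 cap top 3962 y range [-0.051   0.0267]
  offset x,z [ 0.0002 -0.0001] slope x,z [-0.004  -0.0031] rms 0.0008 tip(.0903): [-0.0002 -0.0004]
  top face y -0.05945012574481463
```

>>> move_arm:
  claw: [-1,-1,-1,-1,-1,-1,-1,-1,-1,-1]
  delta_pos:
    - [1,2.2,0]
    - [3,6.6,0]
    - [5,11,0]
    - [7,15.4,0]
    - [8.4,18.5,0]
    - [8.95,19.8,0]
    - [8.95,19.8,-2]
    - [8.95,19.8,-5.3]
    - [8.95,19.8,-5.3]
    - [8.95,19.8,-5.3]
  angular:
    - [0,0,0]
    - [-0.6,-2,0]
    - [-1.4,-5,0]
    - [-2.5,-9,0]
    - [-3.6,-13,0]
    - [-4.61,-16.56,0]
    - [-4.61,-16.56,0]
    - [-4.61,-16.56,0]
    - [-4.61,-16.56,0]
    - [-4.61,-16.56,0]

```text
time_s: 12.98
ee_pos: [0.6082, -0.0775, 0.1713]
tcp_rot: [[-0.403, 0.284, 0.87], [-0.914, -0.079, -0.397], [-0.044, -0.955, 0.292]]
ft_force: [0.3, 0.4, -0.6]
finger_gap: 0.0287
```

```bash
python3 - <<'E'
from h import *
s=get_state();print(s['time_s'],s['ee_pos'],s['tcp_rot'],s['finger_gap'],s['ft_force'],s['joints'])
n=-np.array(s['tcp_rot'])[:,1];print('axis',n,'tip',np.array(s['ee_pos'])-.0903*n)
for k in ['side','top','wrist']: cloud(k,k[0]+'6')
im=cv2.imread('pics/s6.png')[140:260,180:300];cv2.imwrite('pics/s6z.png',cv2.resize(im,None,fx=5,fy=5,interpolation=cv2.INTER_CUBIC))
E
python3 ax.py s6 w6
```

```text
12.975 [ 0.60824161 -0.07746658  0.17132457] [[-0.4027065   0.2841867   0.87009505]
 [-0.91427246 -0.07922258 -0.39727781]
 [-0.0439699  -0.95549029  0.29172752]] 0.02872719647299155 [ 0.30590913  0.38424091 -0.64761439] [-0.12487542  0.38139921  1.90339098 -0.08119571  0.56185283  0.35888982]
axis [-0.2841867   0.07922258  0.95549029] tip [ 0.63390367 -0.08462038  0.08504379]
s6 orange 236 barrel 80 cap top 63 y range [-0.0497  0.0316]
  offset x,z [-0.0003 -0.0017] slope x,z [-0.0073 -0.0024] rms 0.0013 tip(.0903): [-0.001 -0.002]
  top face y -0.05839736156490134
w6 orange 3399 barrel 295 cap top 4011 y range [-0.0508  0.0259]
  offset x,z [ 0.0002 -0.0005] slope x,z [-0.002  -0.0068] rms 0.0007 tip(.0903): [ 0.0001 -0.0011]
  top face y -0.05894675602367004
```

View pics/s6z.png

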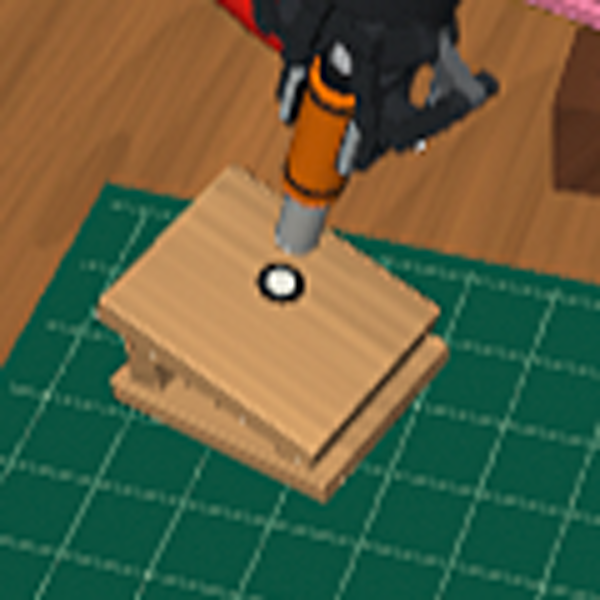

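View pics/w6.png

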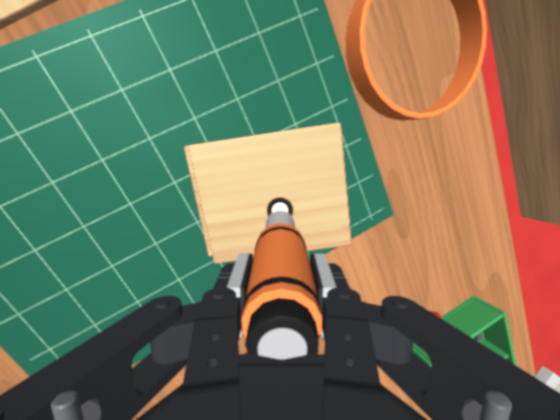

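```bash
python3 - <<'E'
from h import *
from scipy.optimize import least_squares
n=np.array([-.2847,.0793,.9553])
for nm,b in [('w6',(262,192,300,225)),('s6',(228,185,246,203))]:
    z=np.load(f'pics/{nm}.npz');W=z['W'];hsv=cv2.cvtColor(z['im'],cv2.COLOR_RGB2HSV).astype(int);S,V=hsv[...,1],hsv[...,2]
    m=np.zeros((420,560),bool);m[b[1]:b[3],b[0]:b[2]]=1
    on=m&(abs((W-[.6423,-.0869,.057])@n)<.006)
    w=on&(S<60)&(V>170);k=on&(V<80)
    ex=np.array([n[2],0,-n[0]]);ex=np.array([.9203,-.2563,.2955]);ey=np.cross(n,ex)
    def pl(t): Q=W[t]-[.6423,-.0869,.057];return np.stack([Q@ex,Q@ey],-1)*1000
    A=pl(k);B=pl(w);print(nm,len(A),len(B),'black mean',A.mean(0).round(1),A.min(0).round(1),A.max(0).round(1),'white',B.mean(0).round(1),B.min(0).round(1),B.max(0).round(1))
    s=least_squares(lambda q:np.hypot(A[:,0]-q[0],A[:,1]-q[1])-9.5,[0,0],loss='soft_l1');print('  centre up-slope,level mm',s.x.round(1),'height over plane',np.nanmedian((W[k|w]-[.6423,-.0869,.057])@n).round(4))
E
```

```text
w6 92 119 black mean [0.1 4.9] [-11.   -3.5] [ 9.7 10.2] white [-0.3  2.6] [-7.5 -2.2] [6.4 7.3]
  centre up-slope,level mm [-0.7 -0.2] height over plane 0.0006
s6 27 19 black mean [-0.4 -0.5] [-11.5 -11.9] [11. 11.] white [ 0.3 -0.4] [-5.5 -5.8] [8.2 6.4]
  centre up-slope,level mm [0.2 0.3] height over plane 0.0012
```

>>> move_arm:
  claw: [-1,-1,-1,-1,-1,-1]
  delta_pos:
    - [0.25,-0.07,-0.84]
    - [0.48,-0.13,-1.6]
    - [0.65,-0.18,-2.2]
    - [0.74,-0.21,-2.48]
    - [0.74,-0.21,-2.48]
    - [0.74,-0.21,-2.48]
  angular:
    - [0,0,0]
    - [0,0,0]
    - [0,0,0]
    - [0,0,0]
    - [0,0,0]
    - [0,0,0]

```text
time_s: 13.88
ee_pos: [0.6156, -0.0795, 0.1466]
tcp_rot: [[-0.403, 0.285, 0.87], [-0.914, -0.079, -0.397], [-0.044, -0.955, 0.292]]
ft_force: [-0.0, -0.1, -0.8]
finger_gap: 0.0293
```

```bash
cat > c.py <<'E'
from h import *
s=get_state();n=-np.array(s['tcp_rot'])[:,1];tip=np.array(s['ee_pos'])-.0903*n
N=np.array([-.2847,.0793,.9553]);q=(tip-[.6423,-.0869,.057])
print(s['time_s'],'free tip height',q@N,'lateral',q-(q@N)*N,'ang',np.arccos(n@N),'F.n',np.array(s['ft_force'])@N,s['ft_force'],s['finger_gap'])
E
python3 c.py
```

```text
13.875 free tip height 0.003505744546620765 lateral [-2.85899662e-05  1.03747948e-05 -9.16391582e-06] ang 0.007703548943739238 F.n -0.7635429028855252 [-0.02508274 -0.06586233 -0.80127821] 0.02927978571103872
```

>>> move_arm:
  claw: [-1,-1,-1,-1,-1]
  delta_pos:
    - [0.06,-0.02,-0.19]
    - [0.11,-0.03,-0.38]
    - [0.17,-0.05,-0.57]
    - [0.17,-0.05,-0.57]
    - [0.17,-0.05,-0.57]
  angular:
    - [0,0,0]
    - [0,0,0]
    - [0,0,0]
    - [0,0,0]
    - [0,0,0]

```text
time_s: 14.5
ee_pos: [0.6173, -0.08, 0.1409]
tcp_rot: [[-0.403, 0.285, 0.87], [-0.914, -0.079, -0.397], [-0.044, -0.955, 0.292]]
ft_force: [-0.9, 0.9, 1.1]
finger_gap: 0.0286
```

```bash
python3 c.py
```

```text
14.5 free tip height -0.0024484923173330357 lateral [ 2.89953894e-05 -6.86434873e-05  1.41873201e-05] ang 0.0077053565224152005 F.n 1.3713167455783455 [-0.8862432   0.86021199  1.09995656] 0.028577044727834327
```

>>> move_arm:
  claw: [-1,-1,-1,-1,-1]
  delta_pos:
    - [0.04,-0.01,-0.12]
    - [0.07,-0.02,-0.24]
    - [0.07,-0.02,-0.24]
    - [0.07,-0.02,-0.24]
    - [0.07,-0.02,-0.24]
  angular:
    - [0,0,0]
    - [0,0,0]
    - [0,0,0]
    - [0,0,0]
    - [0,0,0]

```text
time_s: 15.12
ee_pos: [0.618, -0.0802, 0.1385]
tcp_rot: [[-0.402, 0.285, 0.87], [-0.914, -0.079, -0.397], [-0.044, -0.955, 0.292]]
ft_force: [-1.2, 0.6, 2.2]
finger_gap: 0.0285
```

```bash
python3 c.py; python3 - <<'E'
from h import *
for k in ['side','top','wrist']: cloud(k,k[0]+'7')
im=cv2.imread('pics/s7.png')[140:310,180:310];cv2.imwrite('pics/s7z.png',cv2.resize(im,None,fx=3.5,fy=3.5,interpolation=cv2.INTER_CUBIC))
im=cv2.imread('pics/w7.png')[150:300,190:370];cv2.imwrite('pics/w7z.png',cv2.resize(im,None,fx=4,fy=4,interpolation=cv2.INTER_CUBIC))
E
python3 ax.py s7 w7; python3 c.py
```

```text
15.125 free tip height -0.004969729268632453 lateral [-3.37283699e-06 -2.56751373e-05  8.17478970e-07] ang 0.007705448729815381 F.n 2.4848012781116133 [-1.18001474  0.58160649  2.20111974] 0.028504260550463907
s7 orange 213 barrel 76 cap top 58 y range [-0.0495  0.0287]
  offset x,z [-0.0005 -0.0002] slope x,z [-0.0091 -0.0162] rms 0.0014 tip(.0903): [-0.0013 -0.0016]
  top face y -0.05988265615805266
w7 orange 3445 barrel 305 cap top 4013 y range [-0.0505  0.026 ]
  offset x,z [ 0.0002 -0.0005] slope x,z [-0.0028 -0.0064] rms 0.0007 tip(.0903): [-0.     -0.0011]
  top face y -0.05902534796397481
15.275 free tip height -0.0049685951439454755 lateral [ 3.04814870e-05 -6.19339669e-05  1.39167342e-05] ang 0.007707323985634539 F.n 2.4274440729070443 [-1.08733534  0.70285171  2.15863452] 0.028729345773166066
```

View pics/s7z.png

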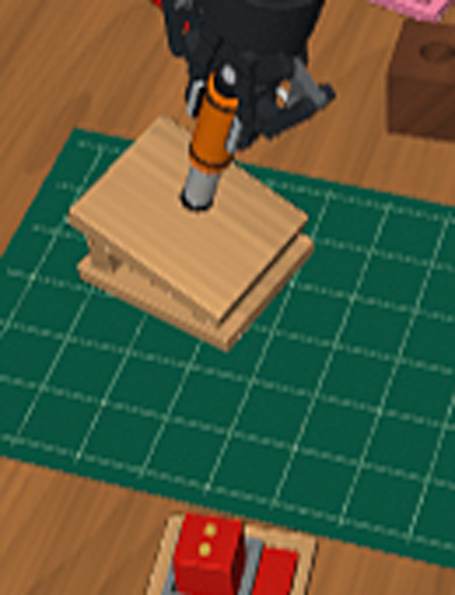

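View pics/w7z.png

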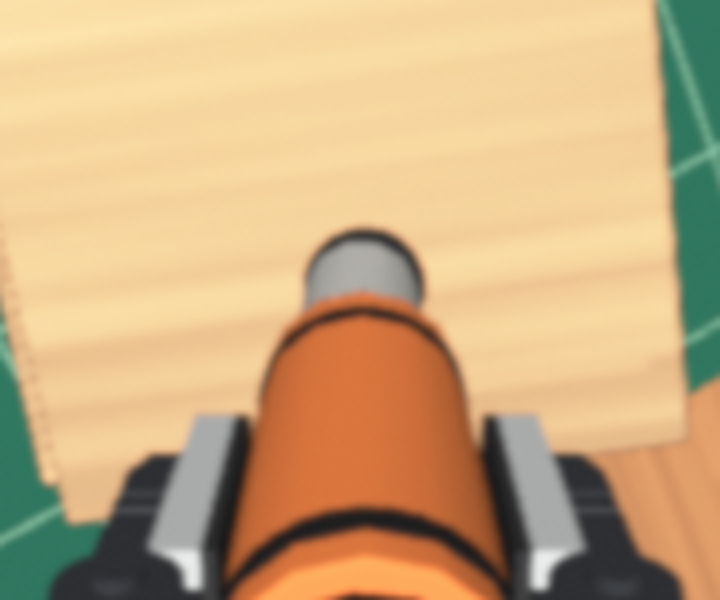

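The barrel sits centred over the ring, with only a thin black rim showing all round it. Force is steady at about 3.2 N net and the tip is on the mark, so I'm handing in.

```bash
python3 -c "
from station import *
print(sign_off(), get_state()['time_s'])"
```

```text
the job is handed in; nothing more can be done
the job is handed in; nothing more can be done
```

The red block is back in the red slot and let go, and I handed in at about 15.3 s with the probe still pressed on the mark. The sign-off gives no verdict, so the results below are my own checks.

- **Red block:** it sits about 1 mm from the slot centre, square to the slot. Its top is at z = 0.0606 m, against 0.061 m when fully home.
- **Probe position:** the tip is within about 1–2 mm of the mark's centre. The tool axis is 0.008 rad off square, and picture fits put the probe within 0.02 rad of the tool axis.
- **Nose and force:** the pose puts the nose about 5 mm in. The net wrist force of about 3.2 N implies about 4 mm. They differ by a millimetre, but both are well inside the allowed range.
- **Other items:** I never touched the other blocks, the screwdriver or the mug. I did not measure them again at the end.

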